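Fold the vial retainer down and shut the sample case

TASK

Ready the open sample case for transport: with the fingertips, push the upright metal flap down until it lies flat over the vials, and only then swing the hinged cover over it and press it fully shut. Grip and lift nothing: the vials stay in their sockets, and the things around the case stay where they stand.

Things in the scene. Friction and masses are not known exactly. Their poses are not given: they have to be found in the camera images.
- case: Grey rigid sample case, fixed to the worktop, 112 (x) x 130 (y) x 70 mm, walls 4 mm. Origin: centre of its underside; x is along the two hinges, away from the robot at yaw 0; y points left, towards the flap's hinge (the cover's hinge is on the right); z up. A black insert with square sockets inside (top at height 32 mm) holds the vials, whose caps end 51 mm up. There is no latch.
- case_flap (a joint): Angle of the flap: a bare aluminium plate 90 mm wide (100 mm along its free edge), 86 mm from hinge to free edge, 3 mm thick, hinged inside the left (+y) wall. 0 = lying flat over the vials, upper face 10 mm below the rim (its stop); 1.57 = standing upright; above that it leans out to the left. It folds over to the right (-y of the case). Friction hinge (0.06 N m): it stays where it is left.
- flap_hinge (a point): Middle of the flap's hinge axis, fixed in the case at (0, 52, 58.5) mm of the case frame, at mid thickness of the flap; axes as the case.
- flap_edge (a point): Middle of the flap's free edge, at mid thickness; moves with the flap.
- case_cover (a joint): Angle of the cover: a flat grey plate, 112 mm wide, 130 mm from hinge to free edge, 6 mm thick, hinged on the case's right (-y) rim, with a small tab 44 mm wide reaching 10 mm beyond the middle of its free edge. 0 = shut, flat on the rim (its stop); 1.57 = upright; above that it leans out to the right. It shuts by swinging over to the left (+y of the case). Friction hinge (0.2 N m): it stays where it is left.
- cover_hinge (a point): Middle of the cover's hinge axis, fixed in the case at (0, -65, 70.5) mm of the case frame; the cover's underside (when shut) lies in the plane of this axis, its outer face 6 mm (with two low decorative ribs 8 mm) beyond it; axes as the case.
- cover_edge (a point): Middle of the cover's free edge (130 mm from the hinge, without the tab), at mid thickness; moves with the cover.
- vial_30: Loose sample vial, white screw cap, diameter 17 mm, 47 mm tall, standing upright in one of the case's sockets. Origin: centre of its underside. Not to be moved.
- vial_31: Loose sample vial, white screw cap, diameter 17 mm, 47 mm tall, standing upright in one of the case's sockets. Origin: centre of its underside. Not to be moved.
- vial_50: Loose sample vial, white screw cap, diameter 17 mm, 47 mm tall, standing upright in one of the case's sockets. Origin: centre of its underside. Not to be moved.
- vial_s67: Loose sample vial, black screw cap, diameter 17 mm, 47 mm tall, standing upright in one of the case's sockets. Origin: centre of its underside. Not to be moved.
- timer: Bystander: loose white kitchen-type timer, 60 x 62 x 20 mm, on the worktop left of the case. Origin: centre of its underside.
- reagent_1: Bystander: loose brown reagent bottle, diameter 42 mm, 77 mm tall, on the worktop left of the case. Origin: centre of its underside.
- eraser: Bystander: loose eraser in a blue sleeve, 45 x 23 x 13 mm, on the worktop right of the case. Origin: centre of its underside.
- weight_1: Bystander: loose small brass weight with a knob, diameter 19 mm, 34 mm tall, on the worktop behind the case. Origin: centre of its underside.
Not all that is in view belongs to the job. Of the things that look like the case, the larger one is meant.

How it is judged:
On the way, in this order (a step that is already met when the one before it is completed fails the run):
1. the flap lies flat over the vials while the cover still stands open (value of joint case_flap below 0.09 rad and value of joint case_cover above 1.1 rad), for 0.2 s.
2. the cover is shut over the flap (value of joint case_cover below 0.06 rad and value of joint case_flap below 0.09 rad), for 0.2 s.
At the end, for the whole second after the job is handed in: The flap lies flat (within 0.09 rad, about 8 mm at its free edge) and the cover is shut (within 0.06 rad, about 8 mm at its free edge); each vial is within 12 mm, and each thing around the case within 30 mm, of where it started (all of step 2 and distance of each of vial_30, vial_31, vial_50, vial_s67 from where it was at the start of the episode below 0.012 m and distance of each of timer, reagent_1, eraser, weight_1 from where it was at the start of the episode below 0.03 m); the robot touches nothing.
It fails at once if the cover is swung down (below 1.0 rad) while the flap still stands up (above 0.4 rad) (value of joint case_cover below 1 rad and value of joint case_flap above 0.4 rad).
It fails at once if a vial is lifted or carried (more than 12 mm from its start) (distance of any of vial_30, vial_31, vial_50, vial_s67 from where it was at the start of the episode above 0.012 m).
It fails at once if a thing beside the case is lifted, carried or knocked away (more than 30 mm) (distance of any of timer, reagent_1, eraser, weight_1 from where it was at the start of the episode above 0.03 m).
It also fails if it takes over 54 s, if anything falls off the work surface, if the arm or the gripper's body presses on something with over 40 N, if the wrist force passes 120 N, or if a joint passes its speed limit or range.

ROBOT

A 6-joint arm with a two-finger parallel gripper is mounted at the origin on a cart in front of the work surface, level with it; the furniture and walls round the work are solid. World frame = base frame: x ahead of the robot, y to its left, z up, the work surface at z = 0. Lengths are in m, angles in rad, forces in N, time in s.
With the tool pointing down it reaches from about 0.425 to 0.95 m from the base axis. Payload 3.5 kg.
Tool frame: the origin (TCP) lies on the mounting face of the last link; the fingertips stand 173 mm ahead of it and the grasp point (between the pads) lies 155 mm ahead of it; z points along the fingers, x is the direction in which the jaws open and shut, and the axes are right-handed (so a half turn about z gives the same grasp; the last joint's range is limited). The gripper opens to 85 mm and grips with 20 to 120 N. Pads are 22 mm wide; open, the fingers measure 114 mm over their backs; the gripper's body (76 mm by 85 mm) begins 54 mm behind the grasp point. The pads swing forward as they close: fully open they stand 13 mm farther back than shut.
Start: joints at [1.054, 0.286, 1.577, -0, 1.279, -0.15], TCP at [0.242, 0.63, 0.405] pointing down, gripper open.
Joint ranges: [-2.77, 2.77], [-0.9, 2.22], [0.21, 2.48], [-1.53, 4.67], [0.24, 2.81], [-2.84, 2.84]. Speed limits (rad/s): [2.79, 2.79, 3.14, 3.14, 3.14, 3.14].

INTERFACE

Orientations are given as a unit quaternion [x, y, z, w].
In Python, from plant import get_state, read_camera, sign_off gives the robot as it stands.
- The arm moves only by the shell command python3 -m jog 'ROWS' [FORCE]. ROWS is JSON, a list of rows, each an object of numbers: "grip": the closure, from 0 (fully open) to 1 (shut); "x", "y", "z": the shift along the tool's x, y, z in mm; "rx", "ry", "rz": the turn, a rotation vector about the tool's x, y, z in degrees. A call has 1 to 8 rows; each row shifts and turns the commanded pose from where the row before left it, along the tool's axes as they then stand; what a row does not reach is not made up. A row lasts 1/12 s, in which the tool goes at most 41.7 mm and 7.16 degrees, less where a joint would pass 70% of its speed; a pose out of reach is approached as far as the arm can. A call with a gripper value outside its range is refused whole. The fingers move at their own pace and stop on an object; FORCE is the grip in N (left out, the last holds). Time passes only in rows, so rows that do not move let the fingers close. It gives the time, the measured TCP pose, the force and the opening at its end, in the units of the state.
- get_state(): the state, without advancing time (a new reading comes with each control period).
- read_camera(name): name is "side" or "top"; returns a dict with "frame" (400x640x3 uint8, red, green, blue), "intrinsics" (3x3 intrinsics, pixels), "R" (3x3) and "t" (3): a world point X has camera coordinates R X + t. Camera axes: x right, y down, z forward; pixel columns grow to the right and rows downward; lengths in m; the calibration is good to about 2 mm. A picture is of the moment at which its call begins. There is no depth.
- sign_off(): hands the job in, once; it reports no verdict.
The state is a dict: "time": time; "qpos": joint angles; "dq": joint speeds; "joint_efforts": joint torques, N m; "eef_pos": TCP position; "tcp_rot": TCP orientation; "contact_force": force on the tool from outside, world axes, zero at the start; "wrist_torque": the same for the moment, N m; "opening": opening from 0.0 (shut) to 1.0 (fully open).
Only numpy, scipy, OpenCV 4.12 (cv2) and the standard library are available. Lean on these libraries where they do the work, as an engineer would, in place of code of your own. Each camera call takes 0.05 s, during which the arm holds its last target.

## Working session

There is one attempt and no reset: what is moved stays moved. The work goes in short steps, Python scripts to look and compute and a shell command to move; the robot and the scene stay as the last step left them, time stands still between calls to the robot, and variables do not carry over. Pictures are saved under pics/ and viewed, and the job is handed in when it is done.

```bash
mkdir -p pics; ls
python3 - <<'E'
from plant import *
import cv2,json
s=get_state();print({k:(v if not hasattr(v,'round') else v) for k,v in s.items()})
for n in("side","top"):
    c=read_camera(n);cv2.imwrite(f"pics/{n}0.png",c["frame"][:,:,::-1]);print(n,c["intrinsics"],c["R"],c["t"])
E
```

```text
pics
{'time': 0.0, 'qpos': array([ 1.05396805e+00,  2.87151996e-01,  1.57817194e+00,  1.95093529e-05,
        1.27858430e+00, -1.49971564e-01]), 'dq': array([-0.00013144, -0.0011774 , -0.0003625 , -0.00061971,  0.0017348 ,
       -0.00209903]), 'joint_efforts': array([-9.32484340e-06, -4.05968285e+01, -2.92627680e+01, -1.44258938e-04,
        5.75214304e-03,  9.15890467e-06]), 'eef_pos': array([0.24193751, 0.6298802 , 0.40335856]), 'tcp_rot': array([ 8.24222824e-01,  5.66264423e-01, -1.04559887e-03,  4.97280877e-04]), 'contact_force': array([ 0.08503897, -0.13487225,  0.35412477]), 'wrist_torque': array([ 0.03935523, -0.0414297 , -0.00029231]), 'opening': 0.9999616137564711}
side [[427.89641498   0.         322.96476651]
 [  0.         427.89641498 200.16718856]
 [  0.           0.           1.        ]] [[ 0.84589459 -0.53297076 -0.02011261]
 [-0.36539254 -0.5516311  -0.74979425]
 [ 0.38852367  0.6415959  -0.6613653 ]] [-0.34718214  0.40866674  0.69004459]
top [[424.06281761   0.         321.12959135]
 [  0.         424.06281761 194.46514645]
 [  0.           0.           1.        ]] [[ 0.02233452 -0.99974609 -0.0029877 ]
 [-0.97586283 -0.0211514  -0.21735767]
 [ 0.21723929  0.00777016 -0.97608745]] [0.22940466 0.56657608 0.81151818]
```

View pics/side0.png

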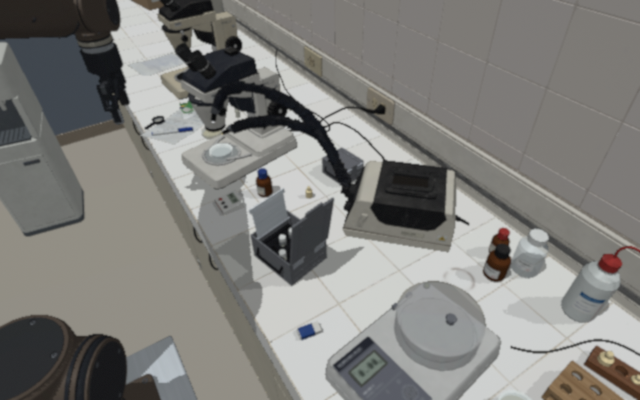

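View pics/top0.png

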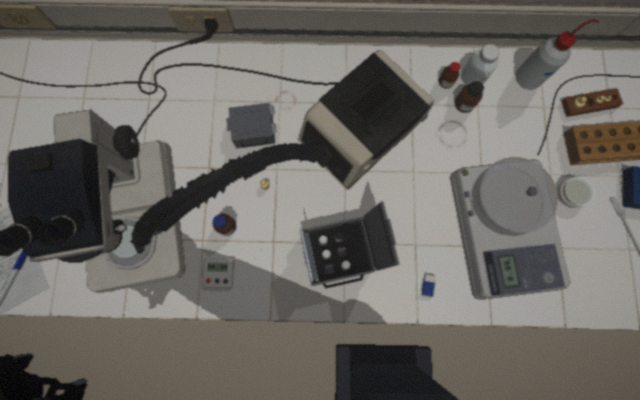

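Run:
```python
import cv2
a=cv2.imread("pics/top0.png")[180:300,280:420];cv2.imwrite("pics/ct.png",cv2.resize(a,None,fx=5.5,fy=5,interpolation=cv2.INTER_CUBIC) if 0 else cv2.resize(a,None,fx=5,fy=5,interpolation=cv2.INTER_CUBIC))
a=cv2.imread("pics/side0.png")[175:295,220:360];cv2.imwrite("pics/cs.png",cv2.resize(a,None,fx=5,fy=5,interpolation=cv2.INTER_CUBIC))
```

```text
(no output)
```

View pics/ct.png

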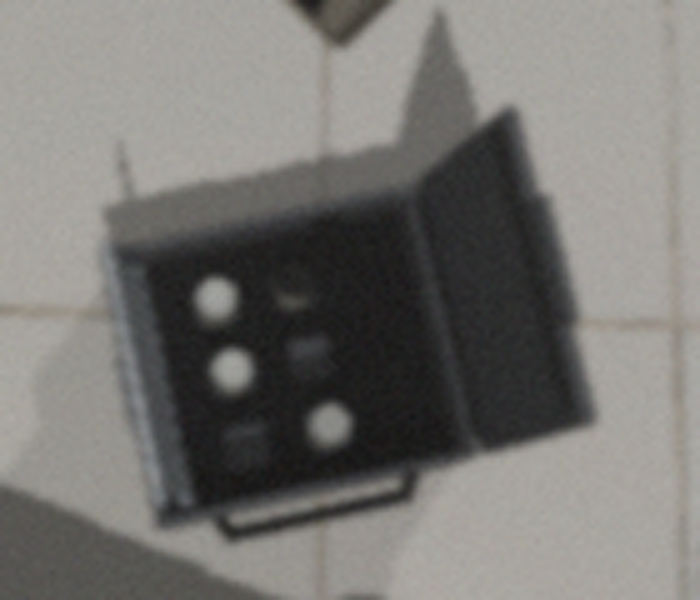

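View pics/cs.png

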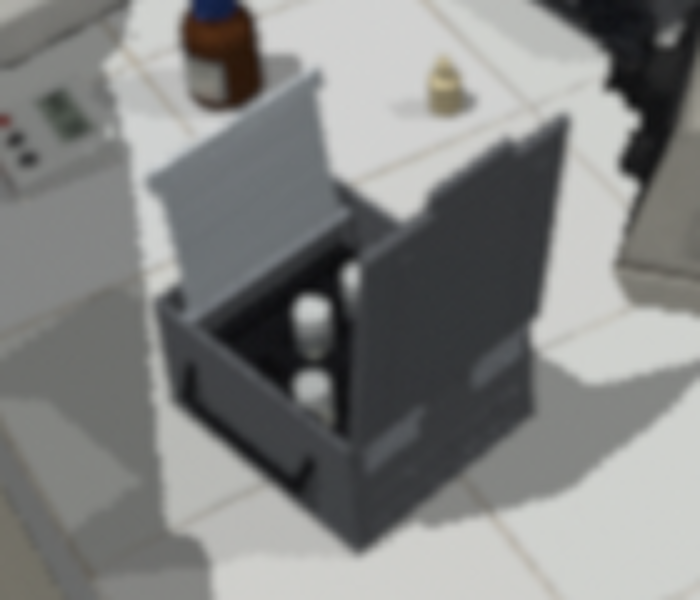

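```bash
cat > h.py <<'E'
import numpy as np,cv2
from scipy.optimize import least_squares
from scipy.spatial.transform import Rotation as Ro
from plant import *
def world(p,q):
    x,y,a=q; c,s=np.cos(a),np.sin(a); p=np.asarray(p,float)
    return np.array([x+c*p[0]-s*p[1],y+s*p[0]+c*p[1],p[2]])
def flap(u,r,th,n=0): # u along x, r from hinge, n normal offset (+ = upper face when flat)
    return np.array([u,.052-r*np.cos(th)+n*np.sin(th),.0585+r*np.sin(th)+n*np.cos(th)])
def cover(u,r,th,n=0):
    return np.array([u,-.065+r*np.cos(th)-n*np.sin(th),.0705+r*np.sin(th)+n*np.cos(th)])
def proj(c,X):
    p=c["intrinsics"]@(c["R"]@X+c["t"]);return p[:2]/p[2]
E
python3 - <<'E'
from h import *
S=read_camera("side");T=read_camera("top")
for c in(S,T):print(-c["R"].T@c["t"])
def res(v):
    q=v[:3];f,k=v[3:5];o=[]
    def a(c,p,uv):o.extend(proj(c,world(p,q))-uv)
    a(S,[-.056,-.065,.07],(291,265));a(S,[-.056,-.065,0],(292,285.4));a(S,[.056,-.065,0],(326.6,257.4))
    a(S,[-.056,.065,.07],(251.4,234.6));a(S,[-.056,.065,0],(256,255))
    a(S,flap(-.05,.086,f),(250,211.4));a(S,flap(.05,.086,f),(283.6,189.4))
    a(S,cover(-.056,.13,k,.003),(293,227.4));a(S,cover(.056,.13,k,.003),(333.4,198.6))
    a(T,[-.056,.065,.07],(312,285));a(T,[.056,.065,.07],(301.6,229))
    a(T,cover(-.056,0,k),(375,270.4));a(T,cover(.056,0,k),(362.4,218))
    a(T,cover(-.056,.13,k),(399,264));a(T,cover(.056,.13,k),(382.4,201.6))
    return np.array(o)
r=least_squares(res,[.5,-.1,-.1,1.6,1.7],loss="soft_l1");print(r.x,res(r.x).reshape(-1,2).round(1).tolist())
q=r.x[:3];f,k=r.x[3:]
for n,p in dict(fh=flap(0,0,f),fe=flap(0,.086,f),ch=cover(0,0,k),ce=cover(0,.13,k)).items():print(n,world(p,q).round(4))
E
```

```text
[ 0.17490461 -0.40233442  0.75580478]
[0.37148327 0.23502466 0.91594776]
[0.44867975 0.20558046 0.24031364 1.60412062 1.73799262] [[-2.2, 0.5], [-0.9, 0.9], [0.0, 0.3], [-2.1, 0.0], [-2.6, 0.5], [-0.1, -0.5], [1.4, -0.8], [-0.3, 0.0], [0.7, -0.6], [0.1, -0.2], [-1.3, 0.1], [1.8, -0.2], [0.8, -2.8], [-0.1, 0.0], [-0.0, -1.6]]
fh [0.4363 0.2561 0.0585]
fe [0.4356 0.2589 0.1445]
ch [0.4642 0.1424 0.0705]
ce [0.4693 0.1214 0.1987]
```

Run:
```python
from h import *
S=read_camera("side");T=read_camera("top")
def ray(c,uv):
    d=c["R"].T@np.linalg.inv(c["intrinsics"])@np.array([*uv,1]);return -c["R"].T@c["t"],d
for n,uv in dict(head=(140,240),arch=(230,180),arch2=(200,200),arch3=(290,153),microR=(108,255),eyep=(65,225),stand=(110,230)).items():
    o,d=ray(T,uv);print(n)
    for z in(0,.1,.2,.3,.4,.5):
        X=o+d*(z-o[2])/d[2];print("  ",X.round(3),proj(S,X).round(0))
for n,uv in dict(timer=(217,274),bottle=(224,222),wt=(264,184),eras=(428,285)).items():
    o,d=ray(T,uv);X=o+d*(.02-o[2])/d[2];print(n,X.round(3))
a=cv2.imread("pics/side0.png")[0:240,80:400];cv2.imwrite("pics/cs2.png",cv2.resize(a,None,fx=2.5,fy=2.5,interpolation=cv2.INTER_CUBIC))
```

```text
head
   [0.466 0.632 0.   ] [226. 163.]
   [0.456 0.589 0.1  ] [222. 143.]
   [0.445 0.545 0.2  ] [218. 119.]
   [0.435 0.502 0.3  ] [213.  90.]
   [0.425 0.459 0.4  ] [207.  55.]
   [0.414 0.415 0.5  ] [199.  12.]
arch
   [0.604 0.446 0.   ] [297. 180.]
   [0.579 0.423 0.1  ] [290. 158.]
   [0.553 0.4   0.2  ] [283. 132.]
   [0.528 0.377 0.3  ] [274. 101.]
   [0.502 0.354 0.4  ] [263.  64.]
   [0.477 0.331 0.5  ] [249.  18.]
arch2
   [0.557 0.509 0.   ] [272. 174.]
   [0.537 0.48  0.1  ] [266. 153.]
   [0.517 0.45  0.2  ] [260. 127.]
   [0.496 0.42  0.3  ] [252.  97.]
   [0.476 0.39  0.4  ] [243.  61.]
   [0.456 0.36  0.5  ] [232.  15.]
arch3
   [0.67  0.315 0.   ] [342. 197.]
   [0.637 0.306 0.1  ] [334. 173.]
   [0.605 0.297 0.2  ] [324. 145.]
   [0.572 0.289 0.3  ] [312. 112.]
   [0.54 0.28 0.4 ] [298.  73.]
   [0.507 0.271 0.5  ] [280.  24.]
microR
   [0.432 0.697 0.   ] [207. 156.]
   [0.426 0.647 0.1  ] [204. 137.]
   [0.419 0.596 0.2  ] [201. 114.]
   [0.412 0.546 0.3  ] [197.  86.]
   [0.406 0.495 0.4  ] [192.  52.]
   [0.399 0.445 0.5  ] [186.   9.]
eyep
   [0.495 0.8   0.   ] [214. 135.]
   [0.482 0.738 0.1  ] [211. 117.]
   [0.468 0.676 0.2  ] [208.  96.]
   [0.455 0.615 0.3  ] [204.  71.]
   [0.441 0.553 0.4  ] [198.  39.]
   [0.428 0.491 0.5  ] [192.  -0.]
stand
   [0.486 0.7   0.   ] [223. 150.]
   [0.474 0.649 0.1  ] [220. 131.]
   [0.461 0.598 0.2  ] [216. 109.]
   [0.449 0.548 0.3  ] [211.  81.]
   [0.436 0.497 0.4  ] [205.  48.]
   [0.424 0.446 0.5  ] [198.   6.]
timer [0.397 0.455 0.02 ]
bottle [0.506 0.448 0.02 ]
wt [0.592 0.367 0.02 ]
eras [0.384 0.017 0.02 ]
```

View pics/cs2.png

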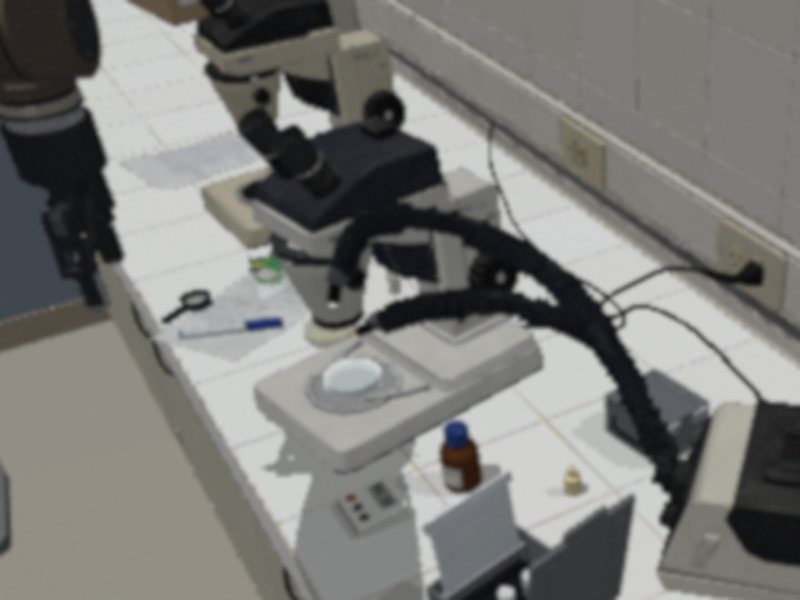

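```bash
python3 -m jog '[{"grip":1,"x":-25,"y":15},{"grip":1,"x":-25,"y":15},{"grip":1,"x":-25,"y":15},{"grip":1,"x":-25,"y":15},{"grip":1,"x":-25,"y":15},{"grip":1,"x":-25,"y":15},{"grip":1,"x":-25,"y":14},{"grip":1,"x":-25,"y":14}]' 40
```

```text
$[0]: bad value
```

```bash
python3 -m jog '[{"grip":1,"rz":-7},{"grip":1,"rz":-7},{"grip":1,"rz":-7},{"grip":1,"rz":-7},{"grip":1,"rz":-6.8},{"grip":1}]'
cat >> h.py <<'E'
Q=(.44868,.20558,.2403)
def where(off=.173):
    s=get_state();R=Ro.from_quat(s["tcp_rot"]).as_matrix();x,y,a=Q
    tip=s["eef_pos"]+off*R[:,2]
    C=np.array([[np.cos(a),np.sin(a),0],[-np.sin(a),np.cos(a),0],[0,0,1]])
    print("t",round(s["time"],2),"tip in case mm",(C@(tip-[x,y,0])*1000).round(1),"opening",round(s["opening"],3),"q",s["qpos"].round(2))
    print("tool axes in case (cols)\n",(C@R).round(3),"\nF case",(C@s["contact_force"]).round(2))
E
python3 -c "from h import *;where()"
```

```text
t 0.3 tip in case mm [-99.8 461.3 231.2] opening 1.002 q [ 1.05  0.29  1.58  0.    1.28 -0.15]
tool axes in case (cols)
 [[ 0.57   0.821 -0.001]
 [ 0.821 -0.57  -0.001]
 [-0.001 -0.    -1.   ]] 
F case [-0.67 -0.48 -0.14]$[0]: bad value
```

```bash
python3 -m jog '[{"grip":1.0,"x":0,"y":0,"z":0,"rx":0,"ry":0,"rz":0}]' 40; python3 -m jog '[{"x":0,"y":0}]'; python3 -m jog '[{"grip":0.98}]'; python3 -c "from h import *;where()"
```

```text
time: 0.38
eef_pos: [0.242, 0.6301, 0.4045]
tcp_rot: [0.824, 0.566, -0.0, 0.0]
contact_force: [0.4, 1.0, 0.0]
opening: 0.885
t 0.38 tip in case mm [-99.7 461.4 231.5] opening 0.885 q [ 1.05  0.29  1.58  0.    1.28 -0.15]
tool axes in case (cols)
 [[ 0.57   0.821 -0.   ]
 [ 0.821 -0.57  -0.   ]
 [-0.    -0.    -1.   ]] 
F case [0.62 0.87 0.02]$[0]: bad value
$[0]: bad value
```

```bash
python3 -m jog '[{"grip":1,"x":-25,"y":15,"z":0,"rx":0,"ry":0,"rz":0},{"grip":1,"x":-25,"y":15,"z":0,"rx":0,"ry":0,"rz":0},{"grip":1,"x":-25,"y":15,"z":0,"rx":0,"ry":0,"rz":0},{"grip":1,"x":-25,"y":15,"z":0,"rx":0,"ry":0,"rz":0},{"grip":1,"x":-25,"y":15,"z":0,"rx":0,"ry":0,"rz":0},{"grip":1,"x":-25,"y":15,"z":0,"rx":0,"ry":0,"rz":0},{"grip":1,"x":-25,"y":14,"z":0,"rx":0,"ry":0,"rz":0},{"grip":1,"x":-25,"y":14,"z":0,"rx":0,"ry":0,"rz":0}]' && python3 -m jog '[{"grip":1,"x":0,"y":0,"z":0,"rx":0,"ry":0,"rz":-7},{"grip":1,"x":0,"y":0,"z":0,"rx":0,"ry":0,"rz":-7},{"grip":1,"x":0,"y":0,"z":0,"rx":0,"ry":0,"rz":-7},{"grip":1,"x":0,"y":0,"z":0,"rx":0,"ry":0,"rz":-7},{"grip":1,"x":0,"y":0,"z":0,"rx":0,"ry":0,"rz":-6.8},{"grip":1,"x":0,"y":0,"z":0,"rx":0,"ry":0,"rz":0}]'; python3 -c "
from h import *
where()
for n in ('side','top'): cv2.imwrite(f'pics/{n}1.png',read_camera(n)['frame'][:,:,::-1])"
```

```text
time: 1.05
eef_pos: [0.2804, 0.3997, 0.4048]
tcp_rot: [0.824, 0.566, 0.0, 0.0]
contact_force: [-0.1, -0.7, -0.6]
opening: 0.001
time: 1.55
eef_pos: [0.2804, 0.401, 0.4049]
tcp_rot: [0.616, 0.787, 0.0, 0.0]
contact_force: [0.7, -0.3, 0.5]
opening: 0.002
t 1.55 tip in case mm [-116.9  229.9  231.9] opening 0.002 q [ 0.75 -0.13  2.02 -0.    1.25 -1.06]
tool axes in case (cols)
 [[-0.002  1.     0.   ]
 [ 1.     0.002  0.   ]
 [ 0.     0.    -1.   ]] 
F case [ 0.58 -0.4   0.48]
```

```bash
python3 -m jog '[{"grip":1,"x":-27,"y":20,"z":0,"rx":0,"ry":0,"rz":0},{"grip":1,"x":-27,"y":20,"z":0,"rx":0,"ry":0,"rz":0},{"grip":1,"x":-27,"y":20,"z":0,"rx":0,"ry":0,"rz":0},{"grip":1,"x":-27,"y":20,"z":0,"rx":0,"ry":0,"rz":0},{"grip":1,"x":-25,"y":20,"z":0,"rx":0,"ry":0,"rz":0},{"grip":1,"x":0,"y":0,"z":30,"rx":0,"ry":0,"rz":0},{"grip":1,"x":0,"y":0,"z":30,"rx":0,"ry":0,"rz":0},{"grip":1,"x":0,"y":0,"z":20,"rx":0,"ry":0,"rz":0}]'; python3 -c "
from h import *
where()
for n in ('side','top'):
  a=read_camera(n)['frame'][:,:,::-1]; cv2.imwrite(f'pics/{n}2.png',a)
a=cv2.imread('pics/side2.png')[70:290,180:400];b=cv2.imread('pics/top2.png')[130:350,230:450]
cv2.imwrite('pics/c2.png',cv2.resize(np.hstack([a,b]),(800,400),interpolation=cv2.INTER_CUBIC))"
```

```text
time: 2.32
eef_pos: [0.4093, 0.2949, 0.3225]
tcp_rot: [0.619, 0.785, -0.001, -0.001]
contact_force: [-0.4, 0.3, -0.5]
opening: -0.001
t 2.32 tip in case mm [-17.3  96.  149.5] opening -0.001 q [ 0.42 -0.01  2.06  0.    1.09 -1.38]
tool axes in case (cols)
 [[ 0.004  1.    -0.002]
 [ 1.    -0.004 -0.   ]
 [-0.    -0.002 -1.   ]] 
F case [-0.35  0.42 -0.52]
```

View pics/c2.png

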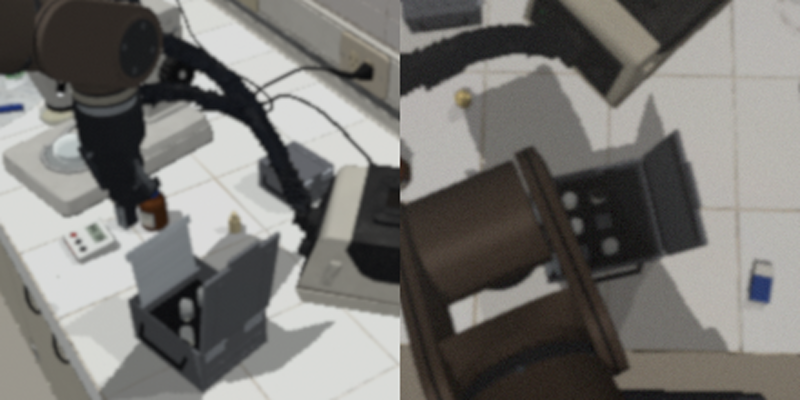

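```bash
python3 -m jog '[{"grip":1,"x":0,"y":0,"z":32,"rx":0,"ry":0,"rz":0},{"grip":1,"x":-20,"y":0,"z":0,"rx":0,"ry":0,"rz":0},{"grip":1,"x":-12,"y":0,"z":0,"rx":0,"ry":0,"rz":0},{"grip":1,"x":-10,"y":0,"z":1,"rx":0,"ry":0,"rz":0},{"grip":1,"x":-10,"y":0,"z":3,"rx":0,"ry":0,"rz":0},{"grip":1,"x":-9,"y":0,"z":4,"rx":0,"ry":0,"rz":0},{"grip":1,"x":-9,"y":0,"z":5,"rx":0,"ry":0,"rz":0},{"grip":1,"x":0,"y":0,"z":0,"rx":0,"ry":0,"rz":0}]'
cat >> h.py <<'E'
def pic(k):
    for n in ('side','top'):
        cv2.imwrite(f'pics/{n}{k}.png',read_camera(n)['frame'][:,:,::-1])
    a=cv2.imread(f'pics/side{k}.png')[70:290,180:400];b=cv2.imread(f'pics/top{k}.png')[130:350,230:450]
    cv2.imwrite(f'pics/c{k}.png',cv2.resize(np.hstack([a,b]),(800,400),interpolation=cv2.INTER_CUBIC))
E
python3 -c "
from h import *
where();pic(3)"
```

```text
time: 3.08
eef_pos: [0.4263, 0.2264, 0.2794]
tcp_rot: [0.618, 0.786, -0.0, 0.0]
contact_force: [-0.4, -0.5, -0.2]
opening: 0.001
t 3.08 tip in case mm [-16.8  25.5 106.4] opening 0.001 q [ 0.28  0.01  2.14 -0.    1.   -1.53]
tool axes in case (cols)
 [[ 0.001  1.    -0.   ]
 [ 1.    -0.001 -0.001]
 [-0.001 -0.    -1.   ]] 
F case [-0.55 -0.38 -0.19]
```

View pics/c3.png

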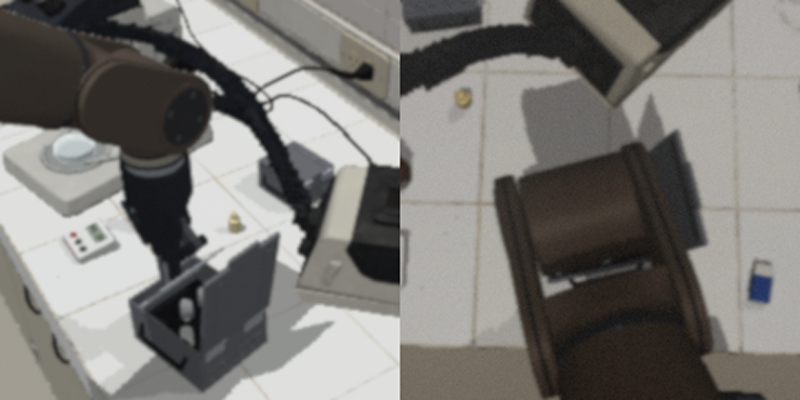

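```bash
python3 -m jog '[{"grip":1,"x":-7,"y":0,"z":9,"rx":0,"ry":0,"rz":0},{"grip":1,"x":-6,"y":0,"z":8,"rx":0,"ry":0,"rz":0},{"grip":1,"x":-4,"y":0,"z":8,"rx":0,"ry":0,"rz":0},{"grip":1,"x":-2,"y":0,"z":7,"rx":0,"ry":0,"rz":0},{"grip":1,"x":-2,"y":0,"z":6,"rx":0,"ry":0,"rz":0},{"grip":1,"x":0,"y":0,"z":3,"rx":0,"ry":0,"rz":0},{"grip":1,"x":0,"y":0,"z":0,"rx":0,"ry":0,"rz":0},{"grip":1,"x":0,"y":0,"z":0,"rx":0,"ry":0,"rz":0}]'; python3 -c "
from h import *
where();pic(4)"
```

```text
time: 3.85
eef_pos: [0.4307, 0.2074, 0.2382]
tcp_rot: [0.617, 0.787, -0.001, -0.0]
contact_force: [0.4, 0.0, -0.4]
opening: -0.004
t 3.85 tip in case mm [-17.2   6.   65.2] opening -0.004 q [ 0.24  0.06  2.17  0.    0.91 -1.58]
tool axes in case (cols)
 [[-0.     1.    -0.001]
 [ 1.     0.     0.   ]
 [ 0.    -0.001 -1.   ]] 
F case [ 0.41 -0.06 -0.44]
```

View pics/c4.png

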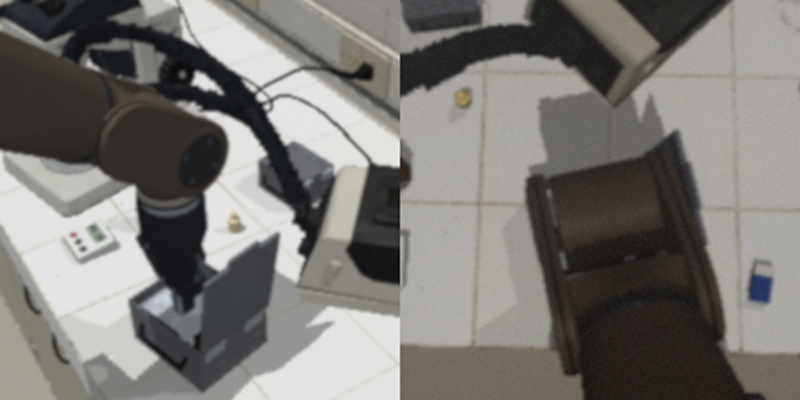

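```bash
python3 -m jog '[{"grip":1,"x":0,"y":0,"z":2,"rx":0,"ry":0,"rz":0},{"grip":1,"x":0,"y":0,"z":2,"rx":0,"ry":0,"rz":0},{"grip":1,"x":0,"y":0,"z":0,"rx":0,"ry":0,"rz":0}]';python3 -m jog '[{"grip":1,"x":0,"y":0,"z":2,"rx":0,"ry":0,"rz":0},{"grip":1,"x":0,"y":0,"z":0,"rx":0,"ry":0,"rz":0}]'; python3 -c "
from h import *
where()"
```

```text
time: 4.2
eef_pos: [0.431, 0.2074, 0.2347]
tcp_rot: [0.617, 0.787, 0.0, 0.0]
contact_force: [-0.2, -0.0, -0.7]
opening: -0.002
time: 4.37
eef_pos: [0.4312, 0.2075, 0.2334]
tcp_rot: [0.617, 0.787, -0.0, -0.0]
contact_force: [-1.0, -0.6, 4.8]
opening: 0.003
t 4.37 tip in case mm [-16.5   6.   60.4] opening 0.003 q [ 0.24  0.07  2.17 -0.    0.9  -1.58]
tool axes in case (cols)
 [[-0.  1. -0.]
 [ 1.  0. -0.]
 [-0. -0. -1.]] 
F case [-1.07 -0.31  4.76]
```

```bash
python3 -m jog '[{"grip":1,"x":0,"y":0,"z":2,"rx":0,"ry":0,"rz":0},{"grip":1,"x":0,"y":0,"z":0,"rx":0,"ry":0,"rz":0},{"grip":1,"x":0,"y":0,"z":0,"rx":0,"ry":0,"rz":0},{"grip":1,"x":0,"y":0,"z":0,"rx":0,"ry":0,"rz":0}]'; python3 -c "
from h import *
where();pic(5)
a=cv2.imread('pics/side5.png')[190:300,235:345];cv2.imwrite('pics/c5b.png',cv2.resize(a,None,fx=5,fy=5,interpolation=cv2.INTER_CUBIC))"
```

```text
time: 4.7
eef_pos: [0.4315, 0.2076, 0.2332]
tcp_rot: [0.617, 0.787, -0.001, -0.0]
contact_force: [-6.3, -2.0, 14.5]
opening: -0.002
t 4.7 tip in case mm [-16.5   6.   60.2] opening -0.002 q [ 0.24  0.08  2.17 -0.    0.9  -1.58]
tool axes in case (cols)
 [[-0.001  1.    -0.001]
 [ 1.     0.001 -0.   ]
 [-0.    -0.001 -1.   ]] 
F case [-6.59 -0.4  14.52]
```

View pics/c5b.png

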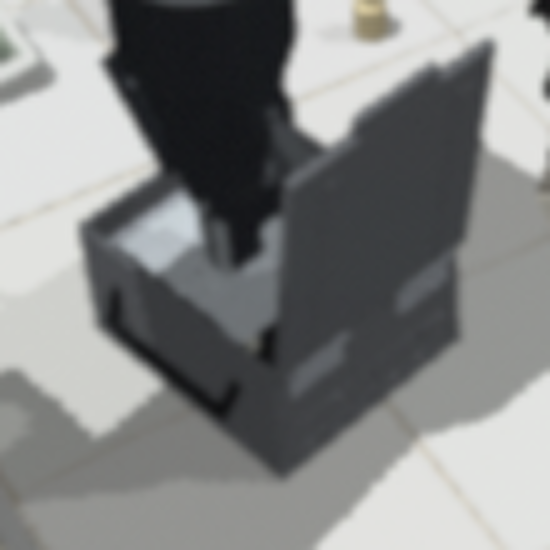

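```bash
python3 -m jog '[{"grip":1,"x":0,"y":0,"z":-20,"rx":0,"ry":0,"rz":0},{"grip":1,"x":0,"y":0,"z":-35,"rx":0,"ry":0,"rz":0},{"grip":1,"x":0,"y":0,"z":-35,"rx":0,"ry":0,"rz":0},{"grip":1,"x":0,"y":0,"z":-35,"rx":0,"ry":0,"rz":0},{"grip":1,"x":0,"y":0,"z":-35,"rx":0,"ry":0,"rz":0},{"grip":1,"x":0,"y":0,"z":-30,"rx":0,"ry":0,"rz":0},{"grip":1,"x":0,"y":0,"z":0,"rx":0,"ry":0,"rz":0}]'; python3 -c "
from h import *
where();pic(6)"
```

```text
time: 5.38
eef_pos: [0.432, 0.2077, 0.4286]
tcp_rot: [0.617, 0.787, 0.005, 0.004]
contact_force: [0.4, -0.3, -0.3]
opening: 0.002
t 5.38 tip in case mm [-13.3   6.1 255.6] opening 0.002 q [ 0.24 -0.18  2.02  0.    1.29 -1.58]
tool axes in case (cols)
 [[-0.     1.     0.014]
 [ 1.     0.     0.   ]
 [ 0.     0.014 -1.   ]] 
F case [ 0.3  -0.35 -0.26]
```

View pics/c6.png

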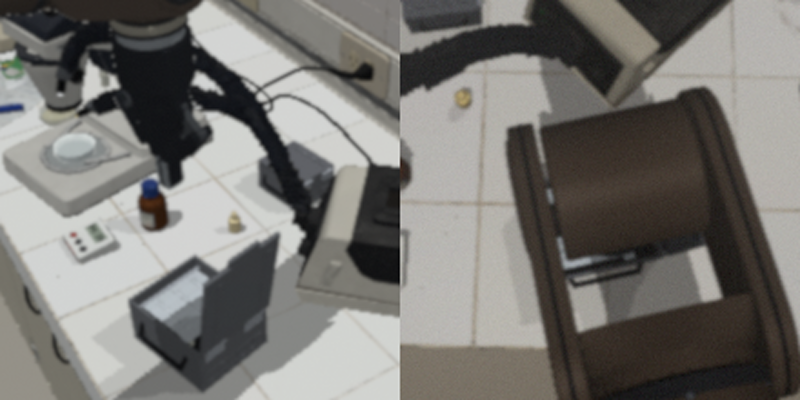

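```bash
python3 -m jog '[{"grip":1,"x":-28,"y":0,"z":0,"rx":0,"ry":0,"rz":0},{"grip":1,"x":-28,"y":0,"z":0,"rx":0,"ry":0,"rz":0},{"grip":1,"x":-28,"y":0,"z":0,"rx":0,"ry":0,"rz":0},{"grip":1,"x":-28,"y":0,"z":0,"rx":0,"ry":0,"rz":0},{"grip":1,"x":-30,"y":0,"z":0,"rx":0,"ry":0,"rz":0},{"grip":1,"x":0,"y":0,"z":20,"rx":0,"ry":0,"rz":0},{"grip":1,"x":0,"y":0,"z":0,"rx":0,"ry":0,"rz":0}]'; python3 -c "
from h import *
where();pic(7)"
```

```text
time: 6.07
eef_pos: [0.4638, 0.0681, 0.3953]
tcp_rot: [0.618, 0.786, -0.003, -0.004]
contact_force: [-0.5, 0.5, -0.8]
opening: -0.001
t 6.07 tip in case mm [ -19.6 -136.6  222.3] opening -0.001 q [-0.07 -0.17  2.07  0.    1.25 -1.88]
tool axes in case (cols)
 [[ 0.003  1.    -0.009]
 [ 1.    -0.003  0.003]
 [ 0.003 -0.009 -1.   ]] 
F case [-0.41  0.57 -0.83]
```

View pics/c7.png

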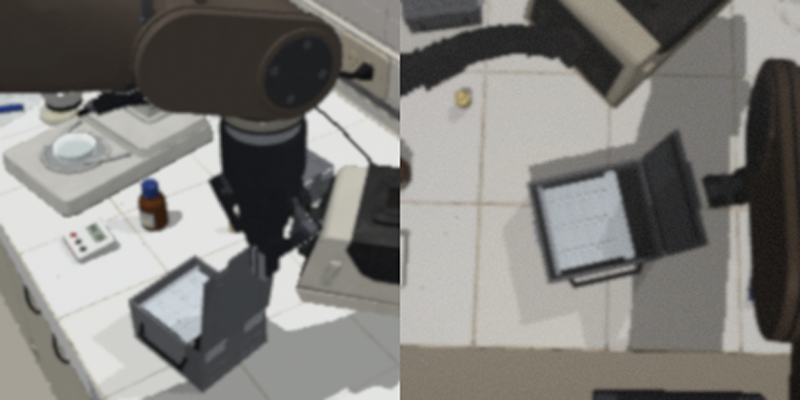

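```bash
python3 -m jog '[{"grip":1,"x":0,"y":0,"z":25,"rx":0,"ry":0,"rz":0},{"grip":1,"x":0,"y":0,"z":17,"rx":0,"ry":0,"rz":0},{"grip":1,"x":20,"y":0,"z":0,"rx":0,"ry":0,"rz":0},{"grip":1,"x":15,"y":0,"z":0,"rx":0,"ry":0,"rz":0},{"grip":1,"x":15,"y":0,"z":0,"rx":0,"ry":0,"rz":0},{"grip":1,"x":10,"y":0,"z":0,"rx":0,"ry":0,"rz":0},{"grip":1,"x":10,"y":0,"z":0,"rx":0,"ry":0,"rz":0},{"grip":1,"x":0,"y":0,"z":0,"rx":0,"ry":0,"rz":0}]'; python3 -c "
from h import *
where();pic(8)"
```

```text
time: 6.83
eef_pos: [0.4476, 0.1391, 0.3587]
tcp_rot: [0.616, 0.788, 0.0, -0.0]
contact_force: [0.2, -0.0, -1.2]
opening: 0.0
t 6.83 tip in case mm [-16.9 -64.1 185.7] opening 0.0 q [ 0.08 -0.14  2.11  0.    1.17 -1.73]
tool axes in case (cols)
 [[-0.003  1.     0.   ]
 [ 1.     0.003  0.001]
 [ 0.001  0.    -1.   ]] 
F case [ 0.21 -0.06 -1.17]
```

View pics/c8.png

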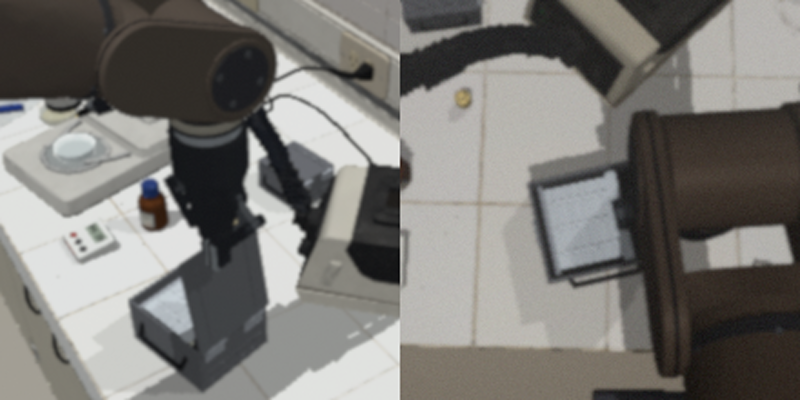

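```bash
python3 -m jog '[{"grip":1,"x":12,"y":0,"z":5,"rx":0,"ry":0,"rz":0},{"grip":1,"x":12,"y":0,"z":6,"rx":0,"ry":0,"rz":0},{"grip":1,"x":11,"y":0,"z":6,"rx":0,"ry":0,"rz":0},{"grip":1,"x":10,"y":0,"z":7,"rx":0,"ry":0,"rz":0},{"grip":1,"x":11,"y":0,"z":8,"rx":0,"ry":0,"rz":0},{"grip":1,"x":10,"y":0,"z":8,"rx":0,"ry":0,"rz":0},{"grip":1,"x":8,"y":0,"z":10,"rx":0,"ry":0,"rz":0},{"grip":1,"x":8,"y":0,"z":10,"rx":0,"ry":0,"rz":0}]'; python3 -c "
from h import *
where();pic(9)"
```

```text
time: 7.6
eef_pos: [0.4283, 0.218, 0.2977]
tcp_rot: [0.617, 0.787, 0.0, 0.0]
contact_force: [1.0, -1.7, 0.7]
opening: 0.002
t 7.6 tip in case mm [-16.8  16.9 124.7] opening 0.002 q [ 0.26 -0.03  2.13 -0.    1.04 -1.55]
tool axes in case (cols)
 [[-0.001  1.     0.   ]
 [ 1.     0.001 -0.   ]
 [-0.     0.    -1.   ]] 
F case [ 0.55 -1.92  0.73]
```

View pics/c9.png

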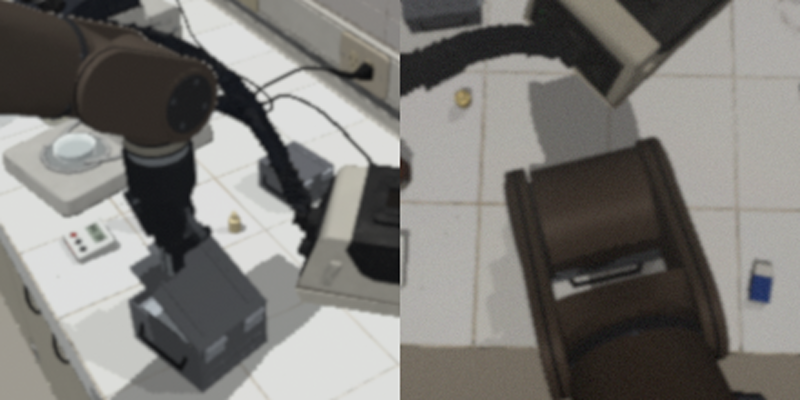

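Cover is at ~30°. Continue down to the rim.

```bash
python3 -m jog '[{"grip":1,"x":5,"y":0,"z":9,"rx":0,"ry":0,"rz":0},{"grip":1,"x":4,"y":0,"z":9,"rx":0,"ry":0,"rz":0},{"grip":1,"x":3,"y":0,"z":8,"rx":0,"ry":0,"rz":0},{"grip":1,"x":2,"y":0,"z":7,"rx":0,"ry":0,"rz":0},{"grip":1,"x":1,"y":0,"z":6,"rx":0,"ry":0,"rz":0},{"grip":1,"x":0,"y":0,"z":3,"rx":0,"ry":0,"rz":0},{"grip":1,"x":0,"y":0,"z":0,"rx":0,"ry":0,"rz":0}]'; python3 -c "
from h import *
where()"
```

```text
time: 8.28
eef_pos: [0.4246, 0.2315, 0.2556]
tcp_rot: [0.617, 0.787, -0.001, -0.001]
contact_force: [-0.2, -0.3, -0.5]
opening: 0.002
t 8.28 tip in case mm [-17.5  30.9  82.6] opening 0.002 q [ 0.29  0.05  2.15  0.    0.95 -1.52]
tool axes in case (cols)
 [[-0.     1.    -0.002]
 [ 1.     0.     0.   ]
 [ 0.    -0.002 -1.   ]] 
F case [-0.31 -0.27 -0.46]
```

```bash
python3 -m jog '[{"grip":1,"x":0,"y":0,"z":2,"rx":0,"ry":0,"rz":0},{"grip":1,"x":0,"y":0,"z":2,"rx":0,"ry":0,"rz":0},{"grip":1,"x":0,"y":0,"z":0,"rx":0,"ry":0,"rz":0}]';python3 -m jog '[{"grip":1,"x":0,"y":0,"z":2,"rx":0,"ry":0,"rz":0},{"grip":1,"x":0,"y":0,"z":0,"rx":0,"ry":0,"rz":0},{"grip":1,"x":0,"y":0,"z":0,"rx":0,"ry":0,"rz":0}]'; python3 -m jog '[{"grip":1,"x":0,"y":0,"z":2,"rx":0,"ry":0,"rz":0},{"grip":1,"x":0,"y":0,"z":0,"rx":0,"ry":0,"rz":0},{"grip":1,"x":0,"y":0,"z":0,"rx":0,"ry":0,"rz":0},{"grip":1,"x":0,"y":0,"z":0,"rx":0,"ry":0,"rz":0}]';python3 -c "
from h import *
where();pic(10)"
```

```text
time: 8.53
eef_pos: [0.425, 0.2316, 0.2526]
tcp_rot: [0.617, 0.787, 0.0, 0.0]
contact_force: [-0.6, 0.3, 0.6]
opening: 0.003
time: 8.78
eef_pos: [0.425, 0.2316, 0.2507]
tcp_rot: [0.617, 0.787, -0.0, 0.0]
contact_force: [-1.3, 0.2, -0.5]
opening: -0.001
time: 9.12
eef_pos: [0.4253, 0.2317, 0.2499]
tcp_rot: [0.617, 0.787, -0.0, 0.0]
contact_force: [-2.9, -0.9, 7.0]
opening: 0.002
t 9.12 tip in case mm [-16.5  30.9  76.9] opening 0.002 q [ 0.29  0.06  2.15 -0.    0.93 -1.52]
tool axes in case (cols)
 [[-0.  1. -0.]
 [ 1.  0. -0.]
 [-0. -0. -1.]] 
F case [-3.05 -0.21  6.95]
```

View pics/c10.png

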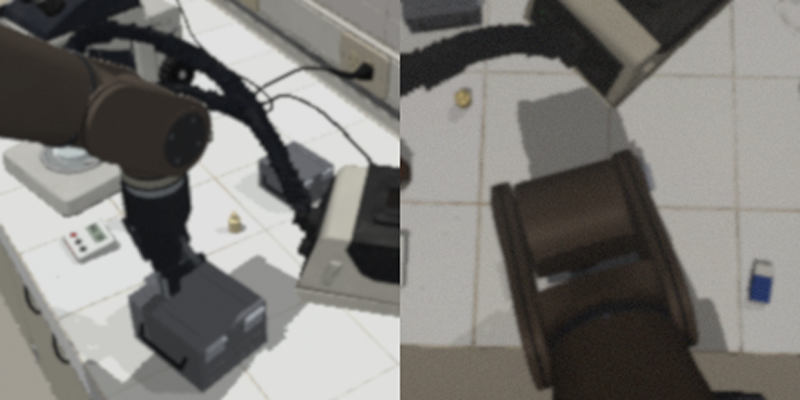

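```bash
python3 -m jog '[{"grip":1,"x":0,"y":0,"z":2,"rx":0,"ry":0,"rz":0},{"grip":1,"x":0,"y":0,"z":1,"rx":0,"ry":0,"rz":0},{"grip":1,"x":0,"y":0,"z":0,"rx":0,"ry":0,"rz":0},{"grip":1,"x":0,"y":0,"z":0,"rx":0,"ry":0,"rz":0},{"grip":1,"x":0,"y":0,"z":0,"rx":0,"ry":0,"rz":0}]'; python3 -m jog '[{"grip":1,"x":0,"y":0,"z":-15,"rx":0,"ry":0,"rz":0},{"grip":1,"x":0,"y":0,"z":-35,"rx":0,"ry":0,"rz":0},{"grip":1,"x":0,"y":0,"z":-35,"rx":0,"ry":0,"rz":0},{"grip":1,"x":0,"y":0,"z":-35,"rx":0,"ry":0,"rz":0},{"grip":1,"x":0,"y":0,"z":-30,"rx":0,"ry":0,"rz":0},{"grip":1,"x":0,"y":0,"z":0,"rx":0,"ry":0,"rz":0}]';python3 -m jog '[{"grip":1,"x":-25,"y":0,"z":0,"rx":0,"ry":0,"rz":0},{"grip":1,"x":-30,"y":0,"z":0,"rx":0,"ry":0,"rz":0},{"grip":1,"x":-30,"y":0,"z":0,"rx":0,"ry":0,"rz":0},{"grip":1,"x":-30,"y":0,"z":0,"rx":0,"ry":0,"rz":0},{"grip":1,"x":-30,"y":0,"z":0,"rx":0,"ry":0,"rz":0},{"grip":1,"x":-25,"y":0,"z":0,"rx":0,"ry":0,"rz":0},{"grip":1,"x":0,"y":0,"z":0,"rx":0,"ry":0,"rz":0},{"grip":1,"x":0,"y":0,"z":0,"rx":0,"ry":0,"rz":0}]';python3 -c "
from h import *
where();pic(11)"
```

```text
time: 9.63
eef_pos: [0.4257, 0.232, 0.2496]
tcp_rot: [0.617, 0.787, -0.001, -0.0]
contact_force: [-9.0, -3.4, 22.5]
opening: -0.001
time: 10.13
eef_pos: [0.4263, 0.2321, 0.4036]
tcp_rot: [0.617, 0.787, 0.006, 0.004]
contact_force: [0.1, 0.4, 0.1]
opening: 0.002
time: 10.8
eef_pos: [0.4656, 0.0656, 0.3951]
tcp_rot: [0.618, 0.786, -0.0, -0.001]
contact_force: [-0.1, 0.1, 0.4]
opening: -0.0
t 10.8 tip in case mm [ -17.  -139.9  222.1] opening -0.0 q [-0.08 -0.17  2.07  0.    1.24 -1.88]
tool axes in case (cols)
 [[ 0.003  1.    -0.001]
 [ 1.    -0.003  0.001]
 [ 0.001 -0.001 -1.   ]] 
F case [-0.02  0.15  0.35]
```

View pics/c11.png

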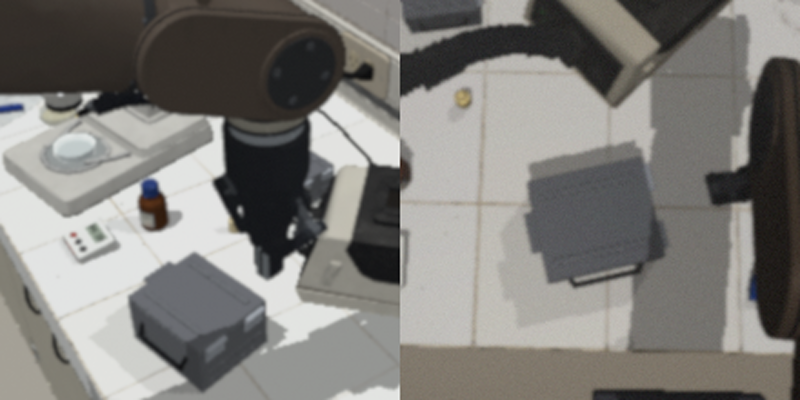

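```bash
python3 -c "
from h import *
S=read_camera('side')
for u in(-.056,.056):
  for r in (.0,.13): print(u,r,[proj(S,world(cover(u,r,t,.006),Q)).round(1).tolist() for t in(0,.06,.12)])
a=S['frame'][200:300,235:345,::-1];cv2.imwrite('pics/c12.png',cv2.resize(a,None,fx=6,fy=6,interpolation=cv2.INTER_CUBIC))"
```

```text
-0.056 0.0 [[288.5, 263.4], [288.7, 263.5], [288.8, 263.6]]
-0.056 0.13 [[249.0, 232.6], [248.7, 230.3], [248.5, 228.0]]
0.056 0.0 [[326.1, 234.7], [326.2, 234.8], [326.3, 234.9]]
0.056 0.13 [[286.3, 207.6], [286.2, 205.3], [286.2, 203.0]]
```

View pics/c12.png

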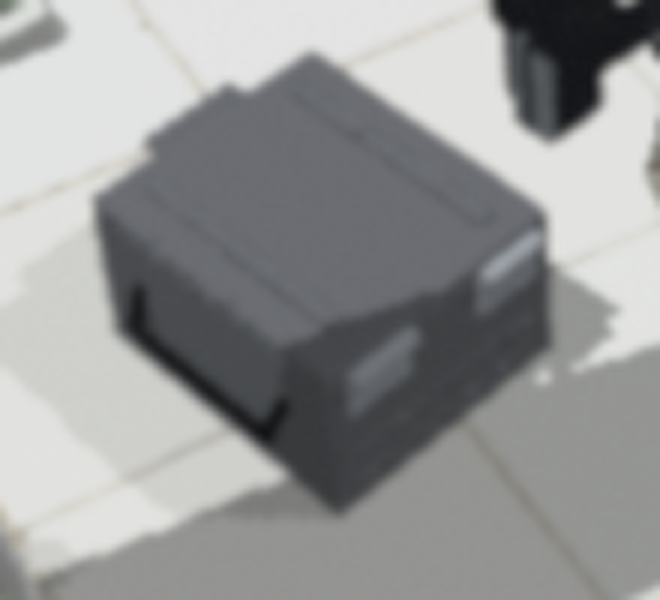

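```bash
python3 -c "
from plant import *
print(sign_off())"
```

```text
the job is handed in; nothing more can be done
None
```

The sample case is ready for transport: the flap was pushed flat first, then the cover was swung over it and pressed shut. I used closed fingertips throughout and handed the job in at about 11 s of robot time.

- **Flap:** it met its stop with the fingertips at 60.2 mm (60 mm expected) under 14.5 N. The pictures showed it lying flat with the cover still standing open.
- **Cover:** it met the rim at about 76.6 mm (76.5 mm expected) under 22.5 N. In the last side picture its free-edge corners sit at rows 233 and 208.7. The predicted rows for fully shut are 232.6 and 207.6, about 2 rows lower than for 0.06 rad open.
- **Things around the case:** by eye, the timer, bottle and weight had not moved. The eraser had not moved in the last clear view, but the arm partly hid it at the end.
- **Vials:** they could not be seen under the flap, so their positions were not checked afterwards. Nothing touched them directly, and the flap stops 6 mm above their caps.
- **Robot:** it was clear of everything at hand-in, with only noise-level force.

No check failed or disagreed. The first few jog calls were refused because a row needs all seven fields; they caused no motion.

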